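# Free the seized wing nut on the centrifuge rotor

## Robot

A 7-joint arm with a two-finger parallel gripper is mounted at the origin on the work surface. World frame = base frame: x ahead of the robot, y to its left, z up, the work surface at z = 0. Lengths are in m, angles in rad, forces in N, time in s.
With the tool pointing down it reaches from about 0.4 to 0.85 m from the base axis. Payload 10.4 kg.
Tool frame: the origin (TCP) lies at the very end of the fingers, on their centre line; the grasp point (between the pads) lies 19 mm behind it (manip.grip_depth is the distance from the TCP to the grasp point, in m); z points along the fingers, y is the direction in which the jaws open and shut (so a half turn about z gives the same grasp; the last joint's range is limited). The gripper opens to 85 mm and grips with 20 to 120 N. Pads are 22 mm wide; open, the fingers measure 114 mm over their backs; the gripper's body (76 mm by 85 mm) begins 54 mm behind the grasp point. The pads swing forward as they close: fully open they stand 13 mm farther back than shut.
Start: joints at [1.079, 0.332, -0.065, 1.46, 0.022, 1.35, -0.088], TCP at [0.282, -0.558, 0.231] pointing down, gripper open.
Joint ranges: [-2.6, 2.6], [-0.5, 2.12], [-1.47, 1.34], [0.16, 2.42], [-1.27, 4.41], [0.06, 2.06], [-2.6, 2.6]. Speed limits (rad/s): [2.22, 2.22, 2.79, 2.79, 3.14, 3.14, 3.14].

## Interface

Orientations are given as a unit quaternion [x, y, z, w].
In Python, from workcell import manip gives the robot as it stands.
- The arm moves only by the tool step_arm, never from a script. Its argument "motion" is a list of rows, each a list of 6 numbers: the shift along the tool's x, y, z in mm, then the turn, a rotation vector about the tool's x, y, z in degrees. A call has 1 to 20 rows; each row shifts and turns the pose as measured when the row begins, along the tool's axes as they then stand; what a row does not reach is not made up. A row lasts 1/8 s, in which the tool goes at most 62.5 mm and 10.7 degrees, less where a joint would pass 70% of its speed; a pose out of reach is approached as far as the arm can. A call with a gripper value outside its range is refused whole. "jaw" is the finger opening in mm, from 0 to 85.4, set as the call begins (left out, the last holds). The fingers move at their own pace and stop on an object; "force" is the grip in N (left out, the last holds). Time passes only in rows, so rows that do not move let the fingers close. It gives the time, the measured TCP pose, the force and the opening at its end, in the units of the state.
- manip.get_obs(): the state, without advancing time (a new reading comes with each control period).
- manip.camera(name): name is "scene" or "side" or "wrist"; returns the picture (480x640x3 uint8, blue, green, red); there is no depth.
- manip.camera_info(name): a dict with "camera_matrix" (3x3 intrinsics, pixels), "R" (3x3) and "t" (3): a world point X has camera coordinates R X + t. Camera axes: x right, y down, z forward; pixel columns grow to the right and rows downward; lengths in m; the calibration is good to about 2 mm. A picture is of the moment at which its call begins: read the wrist's pose just before it. camera_info takes no time and is no camera call; for the wrist camera it gives the pose at the moment of the call.
- manip.hand_in(): hands the job in, once; it reports no verdict.
The state is a dict: "clock": time; "joint_pos": joint angles; "joint_velocities": joint speeds; "tau": joint torques, N m; "position": TCP position; "ee_rot": TCP orientation; "ft_force": force on the tool from outside, world axes, zero at the start; "torque": the same for the moment, N m; "grip_width": opening from 0.0 (shut) to 1.0 (fully open).
Only numpy, scipy, OpenCV 4.12 (cv2) and the standard library are available. Lean on these libraries where they do the work, as an engineer would, in place of code of your own. Each camera call takes 0.05 s, during which the arm holds its last target.

## Task

Dried salt has seized the wing nut that holds the lid of one of the three centrifuge rotors. Grip its wings and rock it back and forth in small arcs, anticlockwise until it binds and back clockwise until it binds, until it breaks free; then unscrew it anticlockwise to about a sixth of a turn past where it started and let go. Leave the knobs of the other two rotors alone.

Things in the scene. Friction and masses are not known exactly. Their poses are not given: they have to be found in the camera images.
- wing_grip (a point): Grip point of the seized steel wing nut, on its upright axis, 94 mm above the bench, 26 above the lid. The nut's plate is 58 mm long (this point's x), 10 thick (y, the way to grip it, from above), its middle 13 to 33 mm above the lid, its round ends up to 38; foot 20 across. Axes turn with it. Its rotor (112 mm across, on a fixed black 125 mm square stand) may be any of the three in the row.
- wing (a joint): Turn of the wing nut, rad: 0 at start, + anticlockwise from above. Friction 0.08 N m. It first binds at +0.30 (clockwise already at -0.06); after reaching +0.30 it goes back to -0.25 and binds again; after that it is free up to a stop at +1.25. Binds give up to 0.1. Command each turn about 0.15 past the bind to reach it, then reverse in the same grip; stopping short of a bind frees nothing.
- roundknob (a joint): Turn in rad (0 at the start) of the round fluted steel knob, 46 mm across, top 32 mm above the lid, on another rotor, otherwise alike. To be left alone.
- starknob (a joint): Turn in rad (0 at the start) of the three-lobed steel knob, about 50 mm across, top 30 mm above the lid, on the third rotor. To be left alone.
Not all that is in view belongs to the job. Leave any blue or yellow look-alike of the part that bears wing_grip alone.

How it is judged:
On the way, in this order (a step that is already met when the one before it is completed fails the run):
1. the wing nut is rocked anticlockwise to its first bind (value of joint wing above 0.2 rad), for 0.05 s.
2. the wing nut is rocked back clockwise past where it started (value of joint wing below -0.12 rad), for 0.05 s.
At the end, for the whole second after the job is handed in: The wing nut, broken free, stands unscrewed anticlockwise by at least 0.6 rad from its start (a sixth of a turn, less some 25 degrees), at rest, released; the other knobs have not turned by more than 0.15 rad (value of joint wing above 0.6 rad and velocity of joint wing between -0.05 and 0.05 rad/s); the robot touches nothing.
It fails at once if the round fluted knob is turned (value of joint roundknob above 0.15 rad or value of joint roundknob below -0.15 rad).
It fails at once if the three-lobed knob is turned (value of joint starknob above 0.15 rad or value of joint starknob below -0.15 rad).
It also fails if it takes over 43 s, if anything falls off the work surface, if the arm or the gripper's body presses on something with over 40 N, if the wrist force passes 120 N, or if a joint passes its speed limit or range.

## Working session

There is one attempt and no reset: what is moved stays moved. The work goes in short steps, Python scripts to look and compute and a tool call to move; the robot and the scene stay as the last step left them, time stands still between calls to the robot, and variables do not carry over. Pictures are saved under pics/ and viewed, and the job is handed in when it is done.

Besides the shell and the picture viewer there is one more tool, called after "Emit:" by a JSON object that holds its "method" and its "body". step_arm: Moves the arm, as the interface text tells. Its arguments: {"type":"object","properties":{"motion":{"type":"array"},"jaw":{"type":"number"},"force":{"type":"number"}},"required":["motion"]}

```bash
mkdir -p pics
python3 - <<'E'
from workcell import manip
import cv2
print(manip.get_obs())
for n in ["scene","side","wrist"]:
    i=manip.camera_info(n); print(n,i)
    cv2.imwrite(f"pics/{n}0.png",manip.camera(n))
E
```

```text
{'clock': 0.0, 'joint_pos': array([ 1.07943075,  0.33289212, -0.06471603,  1.46096162,  0.02161544,
        1.3499081 , -0.08849914]), 'joint_velocities': array([3.34291023e-04, 6.24253106e-04, 8.64667938e-04, 4.12868365e-04,
       6.06558143e-05, 1.06858400e-03, 6.28191486e-04]), 'tau': array([ 4.31301578e-04, -6.25424480e+01,  4.93629836e-02, -3.91606665e+01,
        1.60785456e-02,  9.80737328e-03, -2.10816819e-05]), 'position': array([ 0.28218875, -0.55723356,  0.23049365]), 'ee_rot': array([ 9.72652864e-01,  2.32262489e-01, -2.09186230e-04, -7.06131497e-04]), 'ft_force': array([ 0.78405205, -0.48586536, -0.67815792]), 'torque': array([0.06921669, 0.00651677, 0.01129538]), 'grip_width': 0.9973968320173928}
scene {'camera_matrix': array([[457.30015219,   0.        , 321.3762735 ],
       [  0.        , 457.30015219, 240.32052441],
       [  0.        ,   0.        ,   1.        ]]), 'R': array([[-0.82304655,  0.56775252,  0.01585744],
       [ 0.37122555,  0.55886088, -0.74152957],
       [-0.42986739, -0.60442667, -0.67073276]]), 't': array([ 0.25804878, -0.18890041,  1.56348713])}
side {'camera_matrix': array([[590.18739651,   0.        , 319.20287893],
       [  0.        , 590.18739651, 231.65137671],
       [  0.        ,   0.        ,   1.        ]]), 'R': array([[-0.91582746, -0.40150801, -0.00716818],
       [-0.1988588 ,  0.46895427, -0.86054464],
       [ 0.34887712, -0.78668495, -0.5093246 ]]), 't': array([0.43199586, 0.06811712, 1.30365996])}
wrist {'camera_matrix': array([[431.83248871,   0.        , 319.3156901 ],
       [  0.        , 431.83248871, 249.53974763],
       [  0.        ,   0.        ,   1.        ]]), 'R': array([[ 4.51598086e-01, -8.92221283e-01,  5.93194075e-04],
       [-8.48821777e-01, -4.29426389e-01,  3.08374072e-01],
       [-2.74883176e-01, -1.39764656e-01, -9.51264989e-01]]), 't': array([-0.62456633, -0.03992527,  0.37896699])}
```

View pics/scene0.png

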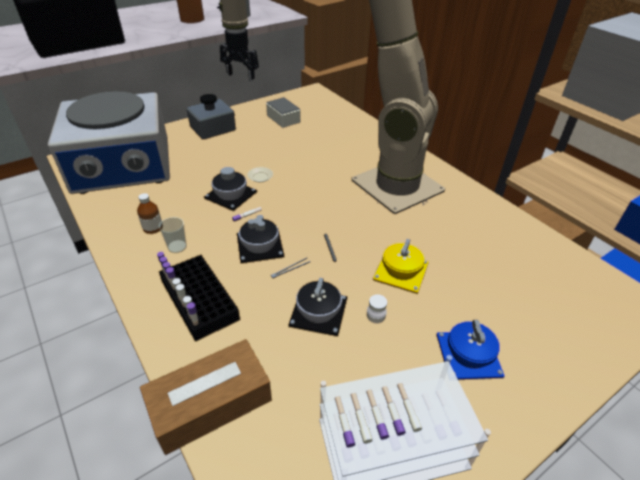

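View pics/side0.png

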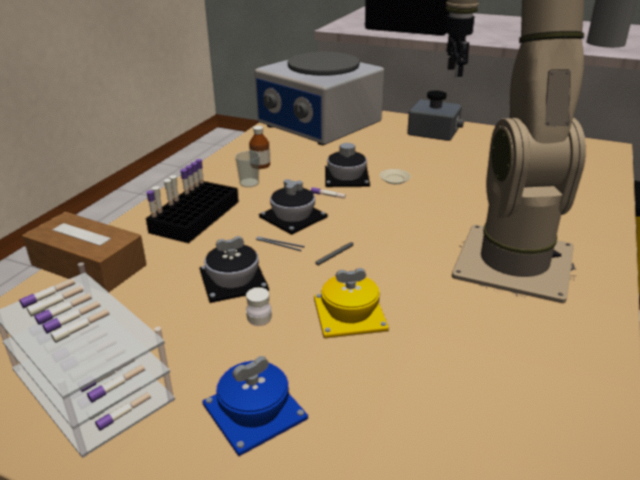

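View pics/wrist0.png

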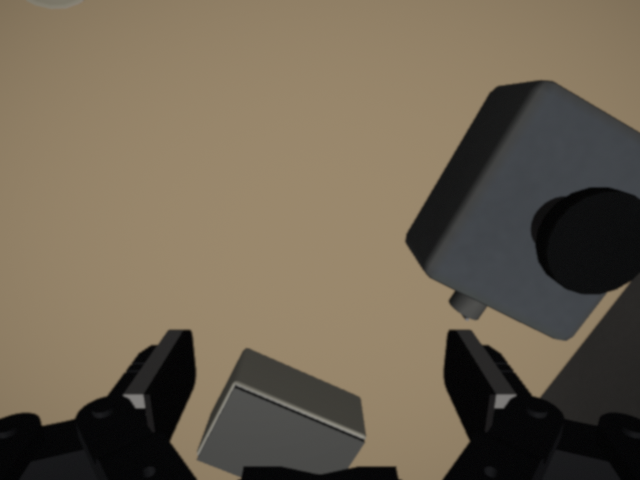

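Run:
```python
import cv2, numpy as np
a=cv2.imread("pics/scene0.png")[265:335,280:360]; b=cv2.imread("pics/side0.png")[225:305,190:275]
c=cv2.imread("pics/side0.png")[140:230,255:375]
cv2.imwrite("pics/crop0.png",np.hstack([cv2.resize(x,(390,390),interpolation=2) for x in(a,b)]))
cv2.imwrite("pics/crop1.png",cv2.resize(c,(780,585),interpolation=2))
```

```text
(no output)
```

View pics/crop0.png

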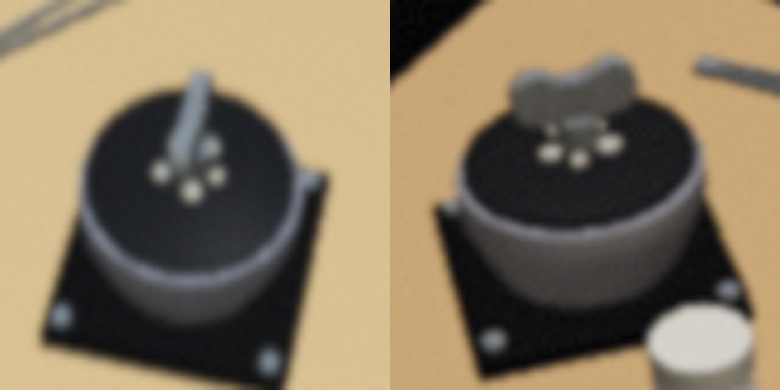

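View pics/crop1.png

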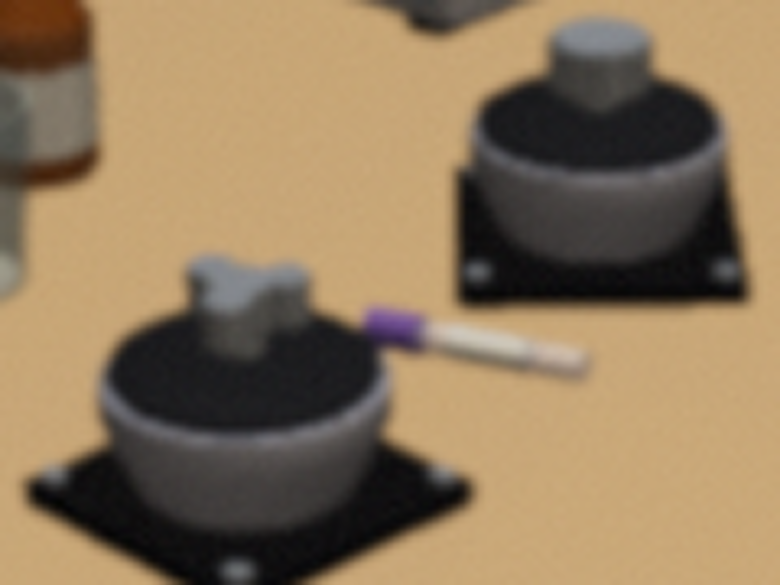

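```bash
cat > h.py <<'E'
import numpy as np, cv2
from workcell import manip
def ray(i,u,v):
    K=i["camera_matrix"];R=i["R"];t=i["t"]
    d=R.T@np.linalg.inv(K)@np.array([u,v,1.]);return -R.T@t,d/np.linalg.norm(d)
def onz(i,u,v,z):
    c,d=ray(i,u,v);return c+d*(z-c[2])/d[2]
def tri(rs):
    A=sum(np.eye(3)-np.outer(d,d) for c,d in rs);b=sum((np.eye(3)-np.outer(d,d))@c for c,d in rs)
    return np.linalg.solve(A,b)
E
python3 - <<'E'
from h import *
s=manip.camera_info("scene");d=manip.camera_info("side")
print(tri([ray(s,319,286.5),ray(d,230.3,244.9)]),onz(s,319,286.5,.094),onz(d,230.3,244.9,.094))
l=onz(d,190+140/4.588,225+90/4.875,.098);r=onz(d,190+218/4.588,225+82/4.875,.098);print(l,r,np.linalg.norm(l-r),np.degrees(np.arctan2(*(r-l)[1::-1])))
# blob-free scene ends
a=onz(s,280+200/4.875,265+85/5.571,.1);b=onz(s,280+180/4.875,265+148/5.571,.1);print(a,b,np.degrees(np.arctan2(*(b-a)[1::-1])))
from scipy.spatial.transform import Rotation as Ro
o=manip.get_obs();print(Ro.from_quat(o["ee_rot"]).as_matrix(),-manip.camera_info("wrist")["R"].T@manip.camera_info("wrist")["t"])
E
```

```text
[0.53328062 0.30639303 0.09307045] [0.53276487 0.30524377 0.094     ] [0.53194807 0.31012821 0.094     ]
[0.54943445 0.3185508  0.098     ] [0.5209318  0.29956341 0.098     ] 0.034247947993270994 -146.3299396827238
[0.52055437 0.29584592 0.1       ] [0.54886643 0.32006453 0.1       ] 40.544247266581664
[[ 8.92114780e-01  4.51808471e-01 -5.70610857e-04]
 [ 4.51808822e-01 -8.92114307e-01  9.22835311e-04]
 [-9.21052986e-05 -1.08108204e-03 -9.99999411e-01]] [ 0.35234929 -0.5214545   0.373293  ]
```

Emit:
{"method": "step_arm", "body": {"motion": [[38,-41,-4,0,0,0],[38,-41,-4,0,0,0],[38,-41,-4,0,0,0],[38,-41,-4,0,0,0],[38,-41,-4,0,0,0],[38,-41,-4,0,0,0],[38,-41,-4,0,0,0],[38,-41,-4,0,0,0]]}}

```text
clock: 1.15
position: [0.4065, -0.1172, 0.2613]
ee_rot: [0.973, 0.229, -0.001, -0.001]
ft_force: [0.5, -1.2, 0.1]
grip_width: 0.999
```

Emit:
{"method": "step_arm", "body": {"motion": [[38,-41,0,0,0,0],[38,-41,0,0,0,0],[38,-41,0,0,0,0],[38,-41,0,0,0,0],[38,-41,0,0,0,0],[38,-41,0,0,0,0],[38,-41,0,0,0,0],[30,-30,0,0,0,0],[0,0,0,0,0,-5],[0,0,0,0,0,-6]]}}

```text
clock: 2.4
position: [0.5315, 0.3164, 0.2595]
ee_rot: [0.946, 0.324, -0.002, -0.001]
ft_force: [0.1, -0.3, 0.1]
grip_width: 1.003
```

Run:
```python
from h import *
import pickle
i=manip.camera_info("wrist");im=manip.camera("wrist");cv2.imwrite("pics/w1.png",im);pickle.dump(i,open("w1.pkl","wb"))
o=manip.get_obs();print(o["position"],o["ee_rot"],o["joint_pos"])
```

```text
[0.53129484 0.31640439 0.25936752] [ 0.94501556  0.32701741 -0.00192734 -0.00122273] [ 0.04267048  0.4412378  -0.89056143  1.39815367  0.33652578  1.46349038
 -1.74099505]
```

View pics/w1.png

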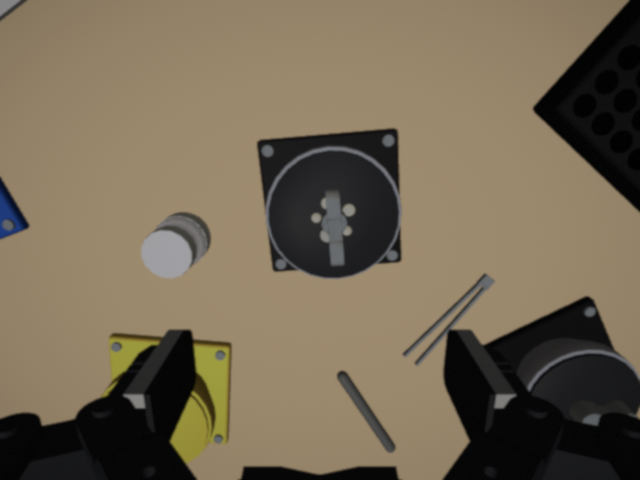

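Run:
```python
from h import *
import pickle
from scipy.spatial.transform import Rotation as Ro
i=pickle.load(open("w1.pkl","rb"));im=cv2.imread("pics/w1.png")
o=manip.get_obs();Rt=Ro.from_quat(o["ee_rot"]).as_matrix();p=o["position"]
print("tool x yaw",np.degrees(np.arctan2(Rt[1,0],Rt[0,0])),"tilt",Rt[:,2])
x=i["camera_matrix"]@(i["R"]@p+i["t"]);print("tcp px",x[:2]/x[2])
c=im[170:290,270:400];g=cv2.cvtColor(c,cv2.COLOR_BGR2GRAY)
cv2.imwrite("pics/w1c.png",cv2.resize(c,(650,600),interpolation=2))
m=((g>75)&(g<135)).astype(np.uint8);m[:, :45]=0;m[:,85:]=0;m[:15]=0;m[100:]=0
m=cv2.morphologyEx(m,cv2.MORPH_OPEN,np.ones((3,3)))
n,l,s,ce=cv2.connectedComponentsWithStats(m);k=1+s[1:,4].argmax();print(s[1:],ce[1:])
cn=cv2.findContours((l==k).astype(np.uint8),0,2)[0][0];print(cv2.minAreaRect(cn))
for (u1,v1),(u2,v2) in [((332,192),(337,265))]:
  a=onz(i,u1,v1,.10);b=onz(i,u2,v2,.10);print(a,b,(a+b)/2,np.linalg.norm(a-b),np.degrees(np.arctan2(*(b-a)[1::-1])))
```

```text
tool x yaw 38.176082276994805 tilt [-0.00444243  0.00105045 -0.99998958]
tcp px [319.71928617 333.30624626]
[[  49   23   31   72 1267]] [[63.64246251 57.4664562 ]]
((64.3224105834961, 58.48103332519531), (71.81703186035156, 29.595897674560547), 86.633544921875)
[0.55480105 0.32389559 0.1       ] [0.51413842 0.28695873 0.1       ] [0.53446973 0.30542716 0.1       ] 0.05493433477898813 -137.74882286978587
```

View pics/w1c.png

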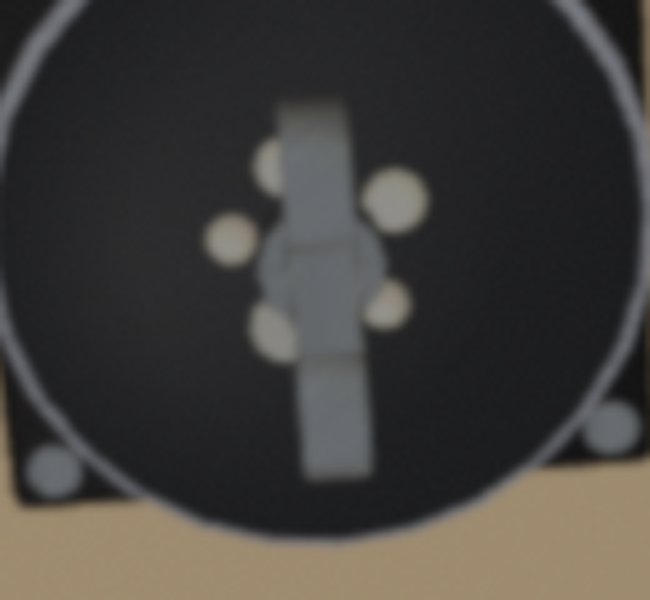

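Run:
```python
from h import *
import pickle
i=pickle.load(open("w1.pkl","rb"));im=cv2.imread("pics/w1.png")
print(onz(i,335.4,230,.101))
for (x0,x1,row) in [(300-60,360+60,212)]:
  L=onz(i,266,212,.066);R=onz(i,401,212,.066);T=onz(i,334,147,.066);B=onz(i,333,277,.066);print((L+R)/2,np.linalg.norm(L-R),(T+B)/2,np.linalg.norm(T-B))
# edges midline of plate: two centre points
a=onz(i,270+316/5,170+140/5,.104);b=onz(i,270+336/5,170+430/5,.104);print(np.degrees(np.arctan2(*(a-b)[1::-1])),a,b)
p=manip.get_obs()["position"];print(p)
from scipy.spatial.transform import Rotation as Ro
Rt=Ro.from_quat(manip.get_obs()["ee_rot"]).as_matrix()
print("tool shift mm",Rt.T@(np.array([.534,.306,.094])-p)*1e3)
```

```text
[0.53473927 0.3049145  0.101     ]
[0.53852776 0.3083766  0.066     ] 0.10740670451103458 [0.53653404 0.3067996  0.066     ] 0.10607119977386996
42.31011573490673 [0.5525222  0.32115596 0.104     ] [0.52075033 0.29223553 0.104     ]
[0.53129484 0.31640439 0.25936752]
tool shift mm [ -3.83401606  10.4416498  165.34285394]
```

Emit:
{"method": "step_arm", "body": {"motion": [[-3.5,10.5,20,0,0,-4],[0,0,40,0,0,0],[0,0,40,0,0,0],[0,0,0,0,0,0]], "jaw": 50, "force": 80}}

```text
clock: 2.95
position: [0.5349, 0.3049, 0.1568]
ee_rot: [0.934, 0.358, -0.002, -0.001]
ft_force: [-0.8, 0.9, 0.7]
grip_width: 0.583
```

Run:
```python
from h import *
import pickle
from scipy.spatial.transform import Rotation as Ro
i=manip.camera_info("wrist");im=manip.camera("wrist");cv2.imwrite("pics/w2.png",im);pickle.dump(i,open("w2.pkl","wb"))
o=manip.get_obs();p=o["position"];Rt=Ro.from_quat(o["ee_rot"]).as_matrix();print(p,o["joint_pos"])
print("tool x yaw",np.degrees(np.arctan2(Rt[1,0],Rt[0,0])),"tilt",Rt[:,2])
for q in ([.535,.306,.101],):
  x=i["camera_matrix"]@(i["R"]@np.array(q)+i["t"]);print("nut px",x[:2]/x[2])
```

```text
[0.53579574 0.30582608 0.1589599 ] [ 0.06229122  0.506179   -0.87177068  1.54033116  0.39453448  1.28088832
 -1.70064594]
tool x yaw 41.90579521041912 tilt [-0.0017779   0.00244561 -0.99999543]
nut px [318.57697946 275.76395202]
```

View pics/w2.png

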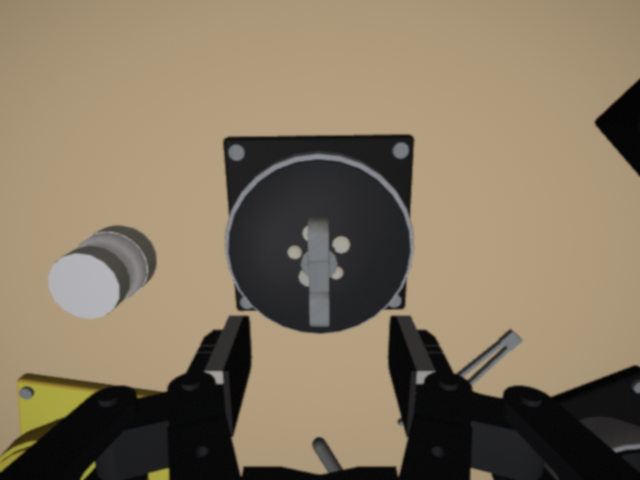

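Emit:
{"method": "step_arm", "body": {"motion": [[0,0,30,0,0,0],[0,0,30,0,0,0],[0,0,18,0,0,0],[0,0,3,0,0,0]]}}

```text
clock: 3.5
position: [0.54, 0.3089, 0.0847]
ee_rot: [0.935, 0.356, 0.005, -0.002]
ft_force: [-0.7, -1.5, 0.5]
grip_width: 0.587
```

Emit:
{"method": "step_arm", "body": {"motion": [[0,0,0,0,0,0]]}}

```text
clock: 3.62
position: [0.5405, 0.3093, 0.086]
ee_rot: [0.935, 0.356, 0.006, -0.002]
ft_force: [-0.2, -0.2, -0.1]
grip_width: 0.589
```

```bash
cat > st.py <<'E'
from h import *
from scipy.spatial.transform import Rotation as Ro
o=manip.get_obs();p=o["position"];Rt=Ro.from_quat(o["ee_rot"]).as_matrix();print(o["clock"],p,"j",o["joint_pos"].round(2),"F",o["ft_force"].round(1),o["torque"].round(2),o["grip_width"])
print("yaw",np.degrees(np.arctan2(Rt[1,0],Rt[0,0])),"tilt",Rt[:,2].round(4),"shift",Rt.T@(np.array([.535,.306,.077])-p)*1e3)
print("level rotvec(tool deg)",np.degrees(np.cross([0,0,1],Rt.T@[0,0,-1.])))
E
python3 st.py
```

```text
3.625 [0.54054432 0.3093437  0.08601026] j [ 0.03  0.58 -0.83  1.61  0.46  1.15 -1.75] F [-0.2 -0.2 -0.1] [-0.   -0.01 -0.02] 0.5891592998971655
yaw 41.678253605573154 tilt [ 0.0094  0.0084 -0.9999] shift [-6.47730533 -1.18918712  8.92944011]
level rotvec(tool deg) [-7.17637812e-04 -7.21292793e-01  0.00000000e+00]
```

Emit:
{"method": "step_arm", "body": {"motion": [[-6.5,-1,5,0,-0.7,-0.3],[0,0,3,0,0,0],[0,0,0,0,0,0]]}}

```text
clock: 4.0
position: [0.5355, 0.3061, 0.0795]
ee_rot: [0.934, 0.358, 0.001, 0.0]
ft_force: [0.4, -0.2, -1.4]
grip_width: 0.584
```

```bash
python3 st.py
```

```text
4.0 [0.53549171 0.30609127 0.07947554] j [ 0.03  0.58 -0.83  1.62  0.46  1.15 -1.75] F [ 0.4 -0.2 -1.4] [ 0.01 -0.05 -0.02] 0.5836376331612843
yaw 41.98565937517733 tilt [ 2.e-03  7.e-04 -1.e+00] shift [-0.43131087 -0.26320396  2.474492  ]
level rotvec(tool deg) [ 0.04897258 -0.11029431  0.        ]
```

Good alignment; lower a touch and close.

Emit:
{"method": "step_arm", "body": {"motion": [[0,0,2.5,0,0,0],[0,0,0,0,0,0],[0,0,0,0,0,0],[0,0,0,0,0,0],[0,0,0,0,0,0],[0,0,0,0,0,0]], "jaw": 0, "force": 80}}

```text
clock: 4.75
position: [0.5354, 0.3062, 0.0772]
ee_rot: [0.934, 0.358, 0.001, 0.0]
ft_force: [-1.0, 0.2, 0.4]
grip_width: 0.168
```

```bash
python3 st.py
```

```text
4.75 [0.53541695 0.30621751 0.07721917] j [ 0.03  0.58 -0.83  1.62  0.46  1.14 -1.75] F [-1.   0.2  0.4] [-0.15  0.22  0.  ] 0.1675885445510285
yaw 41.98435160941763 tilt [ 1.9e-03  7.0e-04 -1.0e+00] shift [-0.45583819 -0.11739597  0.21823532]
level rotvec(tool deg) [ 0.04428922 -0.1061823   0.        ]
```

Emit:
{"method": "step_arm", "body": {"motion": [[0,0,0,0,0,0],[0,0,0,0,0,0]]}}

```text
clock: 5.0
position: [0.5354, 0.3062, 0.0772]
ee_rot: [0.934, 0.358, 0.001, 0.0]
ft_force: [-1.1, -1.1, 1.8]
grip_width: 0.169
```

```bash
python3 st.py
```

```text
5.0 [0.53543659 0.30621304 0.07723622] j [ 0.03  0.58 -0.83  1.62  0.46  1.14 -1.75] F [-1.1 -1.1  1.8] [-0.14  0.19  0.01] 0.16941640684572276
yaw 41.98136352400978 tilt [ 1.9e-03  7.0e-04 -1.0e+00] shift [-0.46748995 -0.13384126  0.23522912]
level rotvec(tool deg) [ 0.04394484 -0.10890019  0.        ]
```

Run:
```python
from h import *
im=manip.camera("wrist");cv2.imwrite("pics/w3.png",cv2.resize(im[180:480,160:480],(800,750)[:2],interpolation=2)[:600] if 0 else cv2.resize(im[210:480,160:480],(710,600),interpolation=2))
im=manip.camera("side");cv2.imwrite("pics/s3.png",cv2.resize(im[170:310,160:320],(680,595),interpolation=2))
```

```text
(no output)
```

View pics/w3.png

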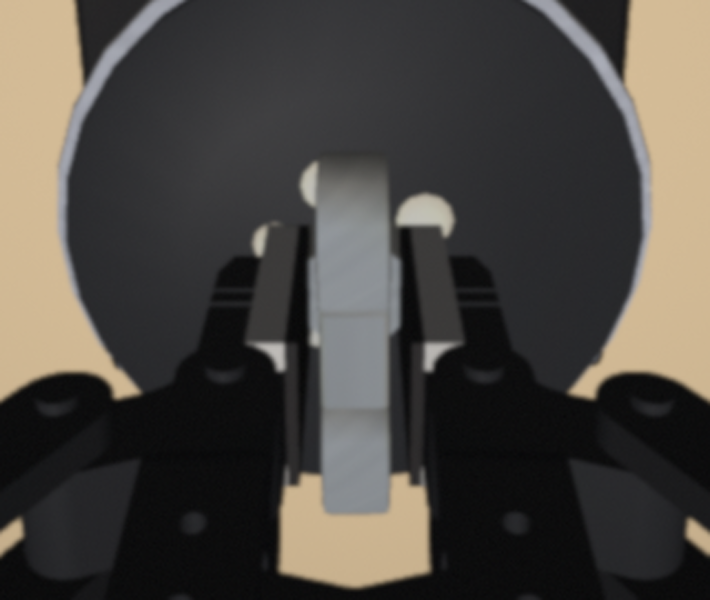

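View pics/s3.png

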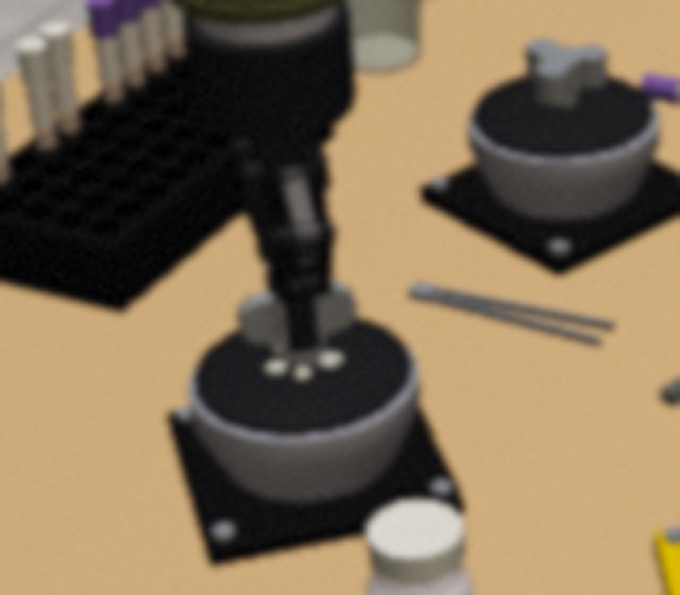

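Emit:
{"method": "step_arm", "body": {"motion": [[0,0,0,0,0,0],[0,0,0,0,0,0],[0,0,-7,0,0,0],[0,0,0,0,0,0]], "jaw": 30}}

```text
clock: 5.6
position: [0.5357, 0.3064, 0.0849]
ee_rot: [0.934, 0.358, 0.001, -0.0]
ft_force: [-0.1, 0.3, -0.7]
grip_width: 0.35
```

```bash
python3 st.py
```

```text
5.6 [0.53571383 0.30641058 0.0848674 ] j [ 0.04  0.58 -0.83  1.61  0.46  1.15 -1.74] F [-0.1  0.3 -0.7] [-0.01  0.03 -0.03] 0.35029925865913936
yaw 41.98224312084373 tilt [ 0.0025  0.0012 -1.    ] shift [-0.82606433 -0.17842716  7.86510475]
level rotvec(tool deg) [ 0.04481605 -0.15151988  0.        ]
```

Emit:
{"method": "step_arm", "body": {"motion": [[-0.7,0,0,0,0,0],[0,0,0,0,0,0],[0,0,0,0,0,0],[0,0,0,0,0,0]], "jaw": 0, "force": 80}}

```text
clock: 6.1
position: [0.5352, 0.3059, 0.0852]
ee_rot: [0.934, 0.358, 0.002, -0.0]
ft_force: [-0.8, 0.5, 1.4]
grip_width: 0.093
```

```bash
python3 st.py;  python3 - <<'E'
from h import *
im=manip.camera("wrist");cv2.imwrite("pics/w4.png",cv2.resize(im[210:480,160:480],(710,600),interpolation=2))
E
```

```text
6.1 [0.53515997 0.30594816 0.08524496] j [ 0.04  0.57 -0.83  1.62  0.46  1.15 -1.74] F [-0.8  0.5  1.4] [-0.11  0.11 -0.01] 0.09297839346664777
yaw 41.98266975634898 tilt [ 0.0028  0.0012 -1.    ] shift [-0.10796451 -0.15385495  8.24453051]
level rotvec(tool deg) [ 0.05780104 -0.1648777   0.        ]
```

View pics/w4.png

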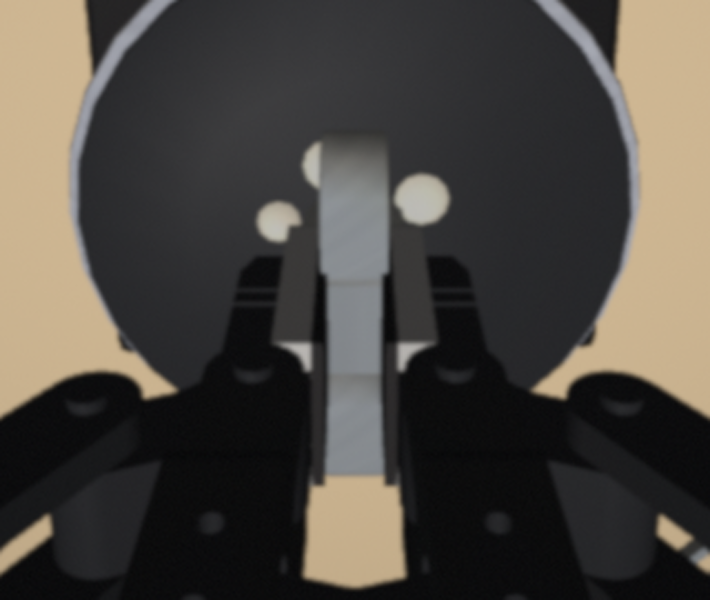

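Emit:
{"method": "step_arm", "body": {"motion": [[0,0,0,0,0,-4],[0,0,0,0,0,-4],[0,0,0,0,0,-4],[0,0,0,0,0,-4]], "force": 110}}

```text
clock: 6.65
position: [0.5351, 0.3061, 0.0854]
ee_rot: [0.873, 0.488, 0.001, 0.0]
ft_force: [-0.9, -0.6, 2.9]
grip_width: 0.083
```

```bash
python3 st.py
```

```text
6.65 [0.53507764 0.30606009 0.08538918] j [ 0.07  0.6  -0.89  1.61  0.49  1.17 -1.48] F [-0.9 -0.6  2.9] [-0.09  0.26 -0.06] 0.08293490833253514
yaw 58.42063922558247 tilt [ 0.0026  0.0012 -1.    ] shift [-0.11182912 -0.04846145  8.38886962]
level rotvec(tool deg) [ 0.09419045 -0.13647114  0.        ]
```

Emit:
{"method": "step_arm", "body": {"motion": [[0,0,0,0,0,-5],[0,0,0,0,0,-6],[0,0,0,0,0,-5]]}}

```text
clock: 7.02
position: [0.5349, 0.3062, 0.0855]
ee_rot: [0.796, 0.606, 0.001, -0.001]
ft_force: [-3.1, 0.7, 2.4]
grip_width: 0.081
```

```bash
python3 st.py
```

```text
7.025 [0.53494455 0.30620934 0.08546761] j [ 0.11  0.62 -0.94  1.61  0.53  1.18 -1.22] F [-3.1  0.7  2.4] [ 0.17  0.44 -2.89] 0.08092270359734152
yaw 74.53048615216801 tilt [ 8.0e-04  2.8e-03 -1.0e+00] shift [-0.21158457  0.10863519  8.46704387]
level rotvec(tool deg) [ 0.0043375  -0.16655931  0.        ]
```

Emit:
{"method": "step_arm", "body": {"motion": [[0,0,0,0,0,6],[0,0,0,0,0,6],[0,0,0,0,0,6],[0,0,0,0,0,6],[0,0,0,0,0,6],[0,0,0,0,0,6]]}}

```text
clock: 7.78
position: [0.5352, 0.3059, 0.0854]
ee_rot: [0.948, 0.319, 0.0, -0.002]
ft_force: [0.0, 0.1, 2.4]
grip_width: 0.085
```

```bash
python3 st.py
```

```text
7.775 [0.53521847 0.30590213 0.0853718 ] j [ 0.03  0.57 -0.82  1.61  0.44  1.15 -1.82] F [0.  0.1 2.4] [-0.17  0.08  0.07] 0.08518701801189964
yaw 37.216178342507455 tilt [-5.e-04  4.e-03 -1.e+00] shift [-0.13170161 -0.18076438  8.37223671]
level rotvec(tool deg) [-0.2006224  -0.11578822  0.        ]
```

Emit:
{"method": "step_arm", "body": {"motion": [[0,0,0,0,0,6],[0,0,0,0,0,6],[0,0,0,0,0,6]]}}

```text
clock: 8.15
position: [0.5352, 0.3059, 0.0855]
ee_rot: [0.987, 0.164, 0.0, -0.001]
ft_force: [-0.5, -2.5, 3.6]
grip_width: 0.087
```

```bash
python3 st.py
```

```text
8.15 [0.53524578 0.30588115 0.08546436] j [-0.01  0.55 -0.76  1.62  0.4   1.14 -2.11] F [-0.5 -2.5  3.6] [-0.53 -0.05  2.74] 0.0869557045308946
yaw 18.82373173569892 tilt [ 4.0e-04  2.9e-03 -1.0e+00] shift [-0.20559622 -0.16941693  8.46457262]
level rotvec(tool deg) [-0.15149408 -0.07654962  0.        ]
```

Emit:
{"method": "step_arm", "body": {"motion": [[0,0,0,0,0,3],[0,0,0,0,0,0]]}}

```text
clock: 8.4
position: [0.5352, 0.3059, 0.0855]
ee_rot: [0.99, 0.141, 0.001, 0.0]
ft_force: [1.7, -2.1, 1.2]
grip_width: 0.085
```

```bash
python3 st.py
```

```text
8.4 [0.53522398 0.30588177 0.08551793] j [-0.02  0.54 -0.75  1.62  0.4   1.14 -2.16] F [ 1.7 -2.1  1.2] [-0.62 -0.3   3.16] 0.08456860144898665
yaw 16.22950696536292 tilt [ 2.7e-03  3.0e-04 -1.0e+00] shift [-0.20508766 -0.17991482  8.51732521]
level rotvec(tool deg) [ 0.02555136 -0.155233    0.        ]
```

Emit:
{"method": "step_arm", "body": {"motion": [[0,0,0,0,0,-6],[0,0,0,0,0,-6],[0,0,0,0,0,-6],[0,0,0,0,0,-6],[0,0,0,0,0,-6],[0,0,0,0,0,-6],[0,0,0,0,0,-6],[0,0,0,0,0,-6],[0,0,0,0,0,-6]]}}

```text
clock: 9.52
position: [0.535, 0.3061, 0.0854]
ee_rot: [0.81, 0.586, 0.001, -0.002]
ft_force: [-1.4, -0.0, 2.8]
grip_width: 0.085
```

```bash
python3 st.py
```

```text
9.525 [0.53497338 0.30609928 0.08540557] j [ 0.1   0.62 -0.93  1.61  0.52  1.18 -1.26] F [-1.4 -0.   2.8] [-0.07  0.11 -0.08] 0.08517931722173581
yaw 71.80584220688425 tilt [-0.0016  0.0047 -1.    ] shift [-0.11906833  0.08150563  8.40495694]
level rotvec(tool deg) [-0.17192594 -0.22535884  0.        ]
```

Emit:
{"method": "step_arm", "body": {"motion": [[0,0,0,0,0,-6],[0,0,0,0,0,-6],[0,0,0,0,0,-6],[0,0,0,0,0,-6],[0,0,0,0,0,-3],[0,0,0,0,0,0]]}}

```text
clock: 10.28
position: [0.5347, 0.3062, 0.0854]
ee_rot: [0.646, 0.763, 0.001, -0.005]
ft_force: [-0.9, -0.9, 2.9]
grip_width: 0.085
```

```bash
python3 st.py
python3 - <<'E'
from h import *
cv2.imwrite("pics/w5.png",cv2.resize(manip.camera("wrist")[210:480,160:480],(710,600),interpolation=2))
E
```

```text
10.275 [0.53467479 0.30615101 0.08538016] j [ 0.16  0.66 -1.03  1.61  0.59  1.21 -0.82] F [-0.9 -0.9  2.9] [-0.2   0.03  0.09] 0.08545703321454506
yaw 99.47859552113711 tilt [-0.006   0.0086 -0.9999] shift [-0.28195329  0.33355583  8.37645338]
level rotvec(tool deg) [-0.25752599 -0.54326925  0.        ]
```

View pics/w5.png

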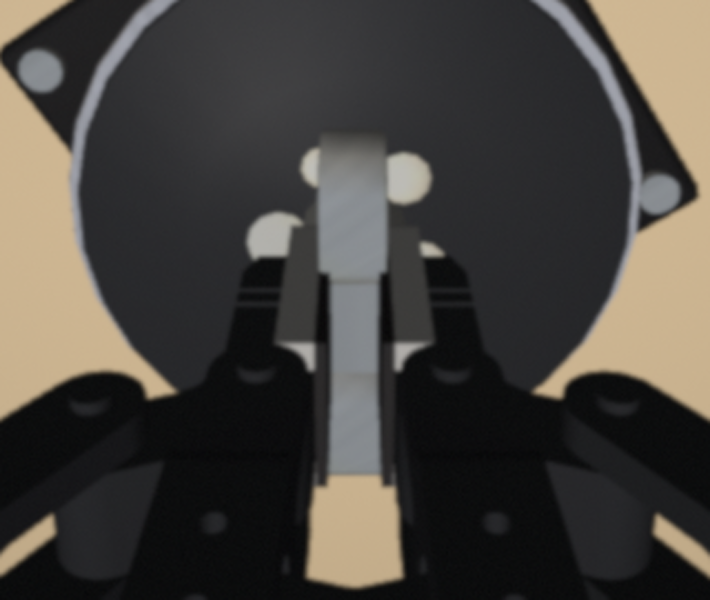

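Nut is aligned with the tool at about +1.0 rad (plate vertical in the crop, stand turned relative to it). Release and retreat upward.

Emit:
{"method": "step_arm", "body": {"motion": [[0,0,0,0,0,0],[0,0,0,0,0,0],[0,0,0,0,0,0],[0,0,0,0,0,0],[0,0,-20,0,0,0],[0,0,-40,0,0,0],[0,0,-40,0,0,0],[0,0,-40,0,0,0],[0,0,0,0,0,0],[0,0,0,0,0,0]], "jaw": 50}}

```text
clock: 11.58
position: [0.5352, 0.3057, 0.2357]
ee_rot: [0.647, 0.762, 0.003, -0.005]
ft_force: [-0.3, 0.2, -0.5]
grip_width: 0.583
```

```bash
python3 st.py
python3 - <<'E'
from h import *
i=manip.camera_info("wrist");im=manip.camera("wrist");cv2.imwrite("pics/w6.png",im)
import pickle;pickle.dump(i,open("w6.pkl","wb"))
cv2.imwrite("pics/s6.png",cv2.resize(manip.camera("side")[120:320,160:400],(720,600)))
E
```

```text
11.575 [0.5351622  0.30569053 0.23565889] j [ 0.2   0.54 -1.11  1.44  0.47  1.45 -0.74] F [-0.3  0.2 -0.5] [0.03 0.02 0.06] 0.5834636943231726
yaw 99.33997022049897 tilt [-0.0037  0.011  -0.9999] shift [ -1.48469392   0.18864588 158.65221466]
level rotvec(tool deg) [-0.10778452 -0.65593494  0.        ]
```

View pics/w6.png

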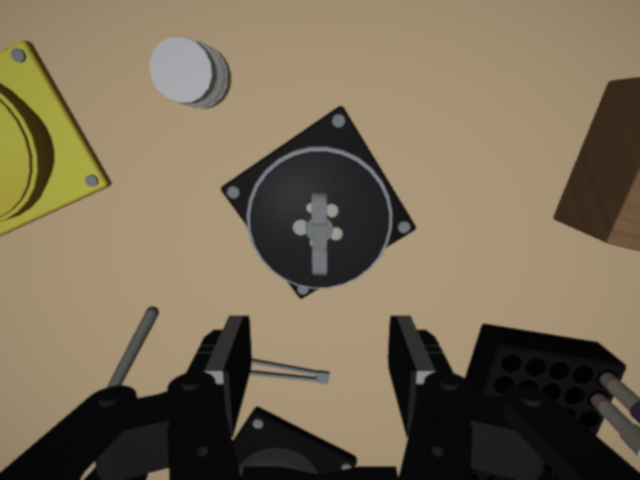

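View pics/s6.png

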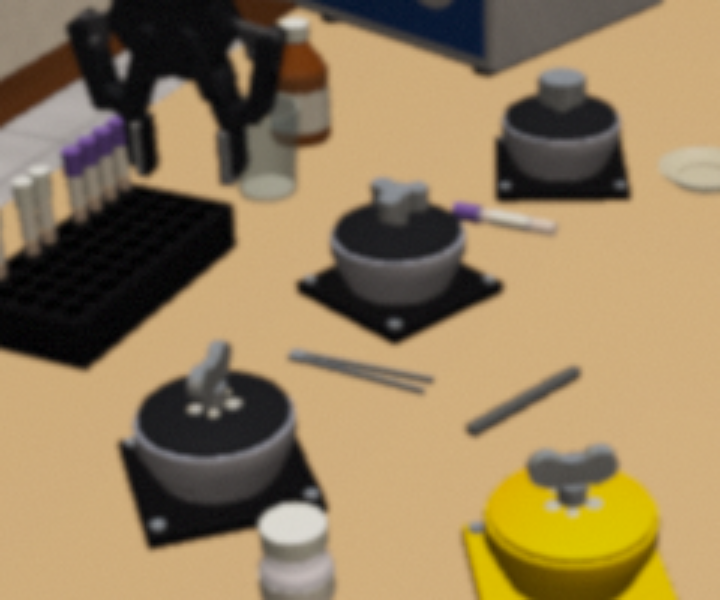

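The wing is vertical in the wrist view (column 319, rows 193–275), so it stands at about 99° yaw, roughly +1.0 rad from its start. The gripper is clear, and the star and round knobs look untouched.

```bash
python3 -c "
from workcell import manip
print(manip.hand_in())"
```

```text
the job is handed in; nothing more can be done
None
```

The wing nut broke free and now stands about +1.0 rad (57°) anticlockwise from its start, released. I handed the job in at about 11.7 s.

- **Which rotor:** the wing nut is on the black rotor nearest the side camera, at about (0.535, 0.306). I left the blue and yellow look-alikes alone.
- **Grip:** my first grip closed on the nut's foot, with the jaws stopping at 14 mm. I opened, raised the tool 8 mm and re-gripped on the plate; the reading was then about 8 mm against the 10 mm given, but the picture showed the pads on the plate.
- **Rocking:** I turned the tool anticlockwise to +0.57 rad, where it bound at 2.9 N m. I then turned it back clockwise to −0.45 rad, where it bound at 3.2 N m. These are tool angles, and the nut's own turn will have been somewhat less at each bind.
- **Unscrewing:** after that it turned freely to about +1.0 rad, with torque around 0.1 N m.
- **Last checks:** the wrist picture after release shows the plate still at about +1.0 rad. The gripper is open about 0.13 m above the nut with no contact force, and by eye the star and round knobs look unmoved.

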